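# Load the varnish bottle on the sprung bottle roller

### The arm

A 6-joint arm with a two-finger parallel gripper is mounted at the origin on the work surface. World frame = base frame: x ahead of the robot, y to its left, z up, the work surface at z = 0. Lengths are in mm, angles in degrees, forces in N, time in s.
With the tool pointing down it reaches from about 350 to 850 mm from the base axis. Payload 8.1 kg.
Tool frame: the origin (TCP) lies midway between the tips of the shut fingers; the grasp point (between the pads) lies 19 mm behind it; z points along the fingers, y is the line along which they close (so a half turn about z gives the same grasp; the last joint's range is limited). The gripper opens to 85 mm and grips with 20 to 120 N. Pads are 22 mm wide; open, the fingers measure 114 mm over their backs; the gripper's body (76 mm by 85 mm) begins 54 mm behind the grasp point. The pads swing forward as they close: fully open they stand 13 mm farther back than shut.
Start: joints at [-71.815, 7.471, 85.268, -0, 87.261, -4.893], TCP at [235.217, -551.977, 231.292] pointing down, gripper open.
Joint ranges: [-169.43, 169.43], [-51.17, 129.36], [1.28, 143.12], [-76.62, 256.62], [0, 156.53], [-152.29, 152.29]. Speed limits (degrees/s): [136.94, 136.94, 159.86, 180, 180, 180].

### API

Orientations are given as [roll, pitch, yaw] about the fixed x, y, z axes, in that order (R = Rz(yaw) Ry(pitch) Rx(roll)).
In Python, from bench import sense, snapshot, camera_params, hand_in, masks_of, pinpoint gives the robot as it stands.
- The arm moves only by the tool step_arm, never from a script. Its argument "targets" is a list of rows, each an object with "angular": the turn, a rotation vector about the tool's x, y, z scaled (see below), a list of three; "dp": the shift along the tool's x, y, z scaled (see below), a list of three; "fingers": the closure, from 0 (fully open) to 1 (shut). A call has exactly 8 rows; each row is the pose to reach, as a shift and turn from the pose commanded when the call began, along the tool's axes at that moment, turning the shorter way round; what a row does not reach only later rows make up. The controller multiplies each number of a shift by 0.2 m and each number of a turn by 180 degrees. A row lasts 1/8 s, in which the tool goes at most 62.5 mm and 10.7 degrees, less where a joint would pass 70% of its speed; a pose out of reach is approached as far as the arm can. A call with a number of a shift or a turn outside -1 to 1 is refused whole. A call with a gripper value outside its range is refused whole. The fingers move at their own pace and stop on an object; "newtons" is the grip in N (left out, the last holds). Time passes only in rows, so rows that repeat a pose let the fingers close, or fill a call up. It gives the time, the measured TCP pose, the force, the opening and the grip force at its end, in the units of the state.
- sense(): the state, without advancing time (a new reading comes with each control period).
- snapshot(name): name is "scene" or "top"; returns the picture (420x560x3 uint8, blue, green, red); there is no depth.
- camera_params(name): a dict with "vfov" (degrees; the focal length in pixels is half the picture's height over the tangent of half this angle, whatever the lens; pixels are square), "cx", "cy" (the principal point, pixels), "R" (3x3) and "t" (3): a world point X has camera coordinates R X + t. Camera axes: x right, y down, z forward; pixel columns grow to the right and rows downward; lengths in mm; the calibration is good to about 2 mm. A picture is of the moment at which its call begins. camera_params takes no time and is no camera call.
- hand_in(): hands the job in; it is judged then, once.
Trained networks look in the newest picture that a camera, given by its name, has taken for a name from the list of things; names that differ only in an ending like _2 or _b are one class to them, and where a whole thing is asked for, a point or a joint stands for the part that bears it (a point fixed in the world has none). Each returns a list of dicts, best first, with "conf" (0 to 1); they miss things now and then, are a little off and sometimes report something else, mostly with a low value. They report only what shows in the picture. A call takes as long as a camera call. They do not tell look-alikes from the thing itself.
- masks_of(camera, label): "pixels" (420x560 bool, what is visible of it) and "at" ([column, row] in pixels, amid what is visible of it).
- pinpoint(camera, label): "at" ([column, row] in pixels: a listed point, or the origin of a listed thing).
The state is a dict: "time": time; "joint_pos": joint angles; "qd": joint speeds; "joint_efforts": joint torques, N m; "tool_pos": TCP position; "tcp_rot": TCP orientation; "ft_force": force on the tool from outside, world axes, zero at the start; "wrist_torque": the same for the moment, N m; "finger_gap": finger opening in mm; "grip_force": force on a finger pad.
Only numpy, scipy, OpenCV 4.12 (cv2) and the standard library are available. Lean on these libraries where they do the work, as an engineer would, in place of code of your own. Each camera call takes 0.05 s, during which the arm holds its last target. There are 200 camera calls.

### The job

Load the amber varnish bottle with the red cap onto the bottle roller: lay it on its side, resting on the two rubber rollers along their length, with its base against the yellow sprung pad, pushing the pad back so that the cap goes down behind the low blue stop and the bottle is held end to end by the spring. Where the pad and stop sit along the bed differs each time, so feel for the pad. Set the bottle down gently without dropping it, and leave the other things on the bench where they are.

Things in the scene. Friction and masses are not known exactly. Their poses are not given: they have to be found in the camera images.
- amber: The bottle to load: amber glass, red cap, paper label, upright on the green mat (3 mm thick). Body diameter 50, 62 high; neck diameter 22; cap diameter 26 from 78 to 98 mm; length 98, 0.15 to 0.31 kg. Origin at the centre of its base, z axis along the bottle towards the cap; round about z.
- amber_mid (a point): Point on the axis of the amber bottle, 49 mm above its base (half its length).
- amber_cap (a point): Centre of the outer end of the amber bottle's red cap, 98 mm from the base.
- roller: Bottle roller, fixed: grey bed 230 (x) x 120 (y), top 45 mm above the table. Origin on the table under the bed's centre; x along the rollers, from cap stop (-x end) to sprung pad (+x end); z up. Two rubber rollers, diameter 18, at y = -16 and +16, axes at z = 55, x from -22 to 48; they do not turn. A bottle on them has its axis at y = 0, z = 85.
- seat (a point): Point on the roller at x = 0, y = 0, z = 85, on the axis of a bottle lying there. The end fittings (stop and pad) are clamped together along the bed at an unmeasured offset s, -12 to +12 mm. Blue cap stop: 30 wide (y), 6 thick, inner face at x = -49 + s, top at z = 89. Behind the pad, a blue bracket 36 wide, face x = 77 + s, top z = 103.
- pad (a joint): Travel in m of the yellow sprung pad towards +x of the roller: 0 free, 0.018 fully in; 5 N starts it, 12 N is fully in; about 0.008 with the bottle held. Pad 44 x 44 mm (y, z), centred at z = 85, front face at x = 41 + s when free (s: see point seat). So the free gap from pad to stop is 90 mm, 8 less than the bottle.
- green: A like bottle of the same size, but green glass with a black cap, standing on the mat; to be left alone. Origin at the centre of its base, z up.
- brush_jar: White pot of brushes, diameter 64, 85 high, brushes to 205 mm. Leave alone. Origin under its centre.
- tin: Tin, diameter 72, 85 high. Leave alone. Origin under its centre.
- rosin: Rosin cake on a wooden block 50 x 35, 28 high. Leave alone. Origin under its centre.
- gouge: Hand tool with a round handle lying on the bench, about 200 long along its x. Leave alone.
- clamp: Small wooden clamp lying flat, 30 x 160 (y), 42 high. Leave alone. Origin under its centre.
- block: Dark wooden block 70 x 50 x 30 high. Leave alone. Origin under its centre.
Mind the look-alikes: they are no part of the job. Several things look just like the amber: the one meant starts farthest to the robot's left.

How it is judged:
By the outcome, as a careful person would: the job done as asked, in the order asked, and still so for the second after the job is handed in, with the robot touching nothing.
It also fails if it takes over 48 s, if anything falls off the work surface, if the arm or the gripper's body presses on something with over 40 N, if the wrist force passes 120 N, or if a joint passes its speed limit or range.

## Working session

There is one attempt and no reset: what is moved stays moved. The work goes in short steps, Python scripts to look and compute and a tool call to move; the robot and the scene stay as the last step left them, time stands still between calls to the robot, and variables do not carry over. Pictures are saved under pics/ and viewed, at most 10 in all, crops included, and the job is handed in when it is done.

Besides the shell and the picture viewer there is one more tool, called after "Emit:" as name(argument=value, ...), one argument or row to a line, values as JSON. step_arm: Moves the arm, as the interface text tells. Its arguments: {"type":"object","properties":{"targets":{"type":"array","items":{"type":"object","properties":{"angular":{"type":"array","items":{"type":"number","minimum":-1,"maximum":1}},"dp":{"type":"array","items":{"type":"number","minimum":-1,"maximum":1}},"fingers":{"type":"number"}}}},"newtons":{"type":"number"}},"required":["targets"]}

```bash
mkdir -p pics; cat > h.py <<'E'
import numpy as np, cv2
from bench import *
def ray(cam,uv):
    p=camera_params(cam); f=210/np.tan(np.radians(p['vfov'])/2)
    R=np.array(p['R']);t=np.array(p['t'])
    d=R.T@np.array([(uv[0]-p['cx'])/f,(uv[1]-p['cy'])/f,1.]); return -R.T@t,d/np.linalg.norm(d)
def onz(cam,uv,z):
    o,d=ray(cam,uv); return o+d*(z-o[2])/d[2]
def proj(cam,X):
    p=camera_params(cam); f=210/np.tan(np.radians(p['vfov'])/2)
    c=np.array(p['R'])@np.array(X,float)+np.array(p['t']); return [p['cx']+f*c[0]/c[2],p['cy']+f*c[1]/c[2]]
E
python3 - <<'E'
from h import *
np.set_printoptions(precision=1,suppress=True)
ims=[]
for c in ['scene','top']:
    im=snapshot(c); ims.append(im)
    print(c,{k:np.round(v,2).tolist() for k,v in camera_params(c).items()})
    for n,z in [('amber',3),('amber_mid',52),('amber_cap',101),('green',3),('roller',0),('seat',85),('brush_jar',0),('tin',0),('rosin',0),('clamp',0),('block',0),('gouge',0)]:
        for r in pinpoint(c,n)[:4]:
            if r['conf']>.2: print(n,round(r['conf'],2),np.round(r['at']),onz(c,r['at'],z))
cv2.imwrite('pics/scene0.png',ims[0]);cv2.imwrite('pics/top0.png',ims[1])
print(sense()['time'],sense()['tcp_rot'])
E
```

```text
scene {'vfov': 51.27, 'cx': 283.16, 'cy': 206.56, 'R': [[-0.52, 0.85, 0.02], [0.55, 0.35, -0.76], [-0.65, -0.38, -0.65]], 't': [262.74, -214.16, 1518.47]}
amber 0.8 [266. 158.] [ 246.4 -225.4    3. ]
amber 0.72 [213. 146.] [ 281.  -417.1    3. ]
amber 0.71 [252. 216.] [ 503.8 -101.3    3. ]
amber 0.63 [247. 151.] [ 243.  -301.9    3. ]
amber_mid 0.88 [265. 145.] [ 243.2 -230.3   52. ]
amber_mid 0.84 [210. 134.] [ 290.3 -416.    52. ]
amber_mid 0.74 [252. 208.] [524.2 -87.6  52. ]
amber_mid 0.58 [247. 138.] [ 242.8 -300.6   52. ]
amber_cap 0.83 [210. 120.] [ 280.5 -418.5  101. ]
amber_cap 0.77 [253. 195.] [524.7 -81.3 101. ]
amber_cap 0.74 [242. 122.] [ 234.  -322.4  101. ]
amber_cap 0.65 [260. 136.] [ 271.4 -229.4  101. ]
green 0.86 [210. 181.] [ 439.8 -301.6    3. ]
roller 0.6 [353. 254.] [481.5 198.5   0. ]
seat 0.78 [353. 230.] [487.  187.6  85. ]
tin 0.83 [212. 288.] [764.4 -38.9   0. ]
rosin 0.75 [149. 185.] [ 554.4 -446.1    0. ]
clamp 0.85 [418. 350.] [662.  430.5   0. ]
clamp 0.72 [149. 185.] [ 554.3 -445.8    0. ]
block 0.94 [271. 327.] [779.6 136.8   0. ]
block 0.28 [417. 3
[... 551 characters left out ...]
 0.67 [322. 219.] [507.3 -89.5  52. ]
amber_cap 0.97 [416. 331.] [ 237.2 -310.1  101. ]
amber_cap 0.96 [382. 316.] [ 270.3 -228.   101. ]
amber_cap 0.84 [322. 215.] [513.5 -86.3 101. ]
amber_cap 0.8 [463. 311.] [ 283.6 -422.   101. ]
green 0.68 [391. 239.] [ 458.7 -277.1    3. ]
green 0.65 [319. 219.] [511.7 -87.7   3. ]
roller 0.66 [214. 232.] [476.9 193.1   0. ]
seat 0.65 [210. 227.] [484.6 189.9  85. ]
brush_jar 0.84 [358. 124.] [ 770.6 -194.1    0. ]
tin 0.8 [303. 126.] [765.  -43.2   0. ]
rosin 0.65 [457. 203.] [ 555.2 -456.1    0. ]
clamp 0.87 [127. 165.] [657.1 432.4   0. ]
block 0.84 [237. 124.] [770.2 136.5   0. ]
gouge 0.97 [125. 243.] [446.7 431.3   0. ]
1.3 [-180.    -0.    23.1]
```

View pictures.

View pics/scene0.png

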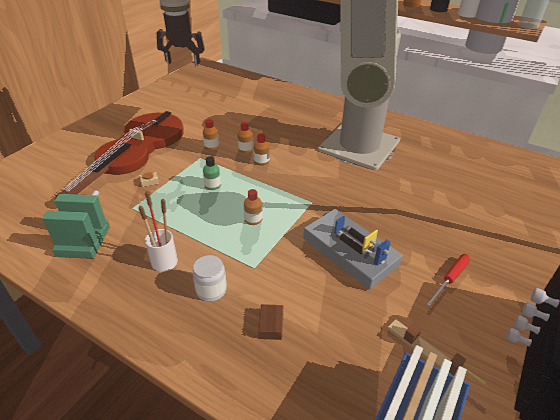

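View pics/top0.png

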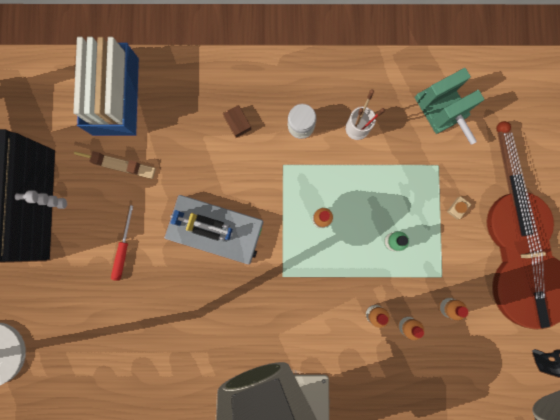

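```bash
python3 - <<'E'
import cv2,numpy as np
s=cv2.imread('pics/scene0.png');t=cv2.imread('pics/top0.png')
a=cv2.resize(s[155:285,180:420],None,fx=3.2,fy=3.2,interpolation=2)[:,:780]
b=cv2.resize(t[160:280,150:420],None,fx=2.88,fy=2.88*0.52,interpolation=2)
b=cv2.resize(t[180:280,160:345],None,fx=3.2,fy=3.2,interpolation=2)
cv2.imwrite('pics/crop_scene.png',a);cv2.imwrite('pics/crop_top.png',b)
E
```

```text
(no output)
```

View pics/crop_scene.png

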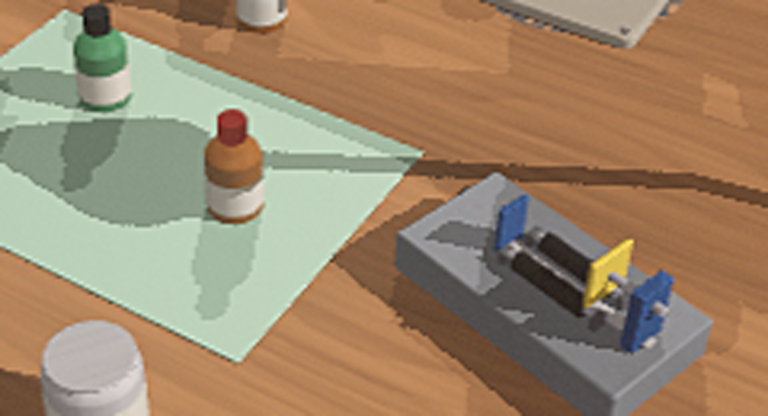

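View pics/crop_top.png

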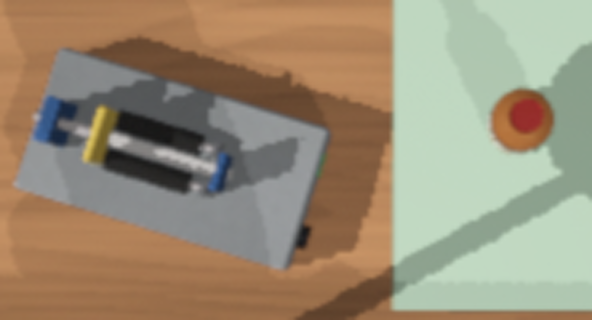

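The scene shows four amber red-capped bottles: scene pixels (253,208) on the mat, and (261,150), (245,138), (210,135) off it. The one on the mat has the largest y (-87 against -228, -310, -418), so it is farthest to the robot's left, and the crop confirms amber glass and a red cap. The roller has its pad end at upper left in the top view.

```bash
cat >> h.py <<'E'
from scipy.spatial.transform import Rotation as Ro
XR=None
def rot(s): return Ro.from_euler('xyz',s['tcp_rot'],degrees=True)
def plan(P,Rt,s=None,p0=None,R0=None):
    s=s or sense(); R0=R0 or rot(s); p0=np.array(s['tool_pos'] if p0 is None else p0)
    return np.round(R0.inv().apply(np.array(P)-p0)/200,4),np.round((R0.inv()*Rt).as_rotvec(degrees=True)/180,4)
def tool(yaw,th): return Ro.from_euler('xyz',[180,0,yaw],degrees=True)*Ro.from_euler('y',th,degrees=True)
E
python3 - <<'E'
from h import *
np.set_printoptions(precision=1,suppress=True)
g=lambda c,z: onz('top',(160+c[0]/3.2,180+c[1]/3.2),z)
C=[g(c,45) for c in [(62,48),(330,130),(287,270),(14,185)]]
for c in C: print(c)
m=np.mean(C,0); e=(C[0]+C[3]-C[1]-C[2])/2; f=(C[0]-C[3]+C[1]-C[2])/2
print('ctr',m,'len',np.linalg.norm(e),np.linalg.norm(f),'yaw',np.degrees(np.arctan2(e[1],e[0])),np.degrees(np.arctan2(f[1],f[0])))
xr=e/np.linalg.norm(e)
for n,c,z in [('pad front top mid',(103,136),107),('stop mid',(220,172),89),('bracket mid',(52,120),103)]:
    q=g(c,z)-m; print(n,'xr',q@xr, 'lat',q@np.array([-xr[1],xr[0],0]))
E
```

```text
[569.4 277.4  45. ]
[503.5  60.3  45. ]
[391.6  93.7  45. ]
[458.7 313.2  45. ]
ctr [480.8 186.1  45. ] len 228.22781086965168 116.58739721751381 yaw 73.06919473582845 -17.262904524600987
pad front top mid xr 45.016385206424296 lat 0.06084680456818202
stop mid xr -45.70848103289799 lat -0.08992694247224865
bracket mid xr 86.9489840692145 lat -0.14244998316822893
```

Emit:
step_arm(
  targets=[
    {"dp": [0.95,-0.9,-0.15],"angular": [0,0,-0.15],"fingers": 0},
    {"dp": [0.95,-0.9,-0.15],"angular": [0,0,-0.15],"fingers": 0},
    {"dp": [0.95,-0.9,-0.15],"angular": [0,0,-0.15],"fingers": 0},
    {"dp": [0.95,-0.9,-0.15],"angular": [0,0,-0.15],"fingers": 0},
    {"dp": [0.95,-0.9,-0.15],"angular": [0,0,-0.15],"fingers": 0},
    {"dp": [0.95,-0.9,-0.15],"angular": [0,0,-0.15],"fingers": 0},
    {"dp": [0.95,-0.9,-0.15],"angular": [0,0,-0.15],"fingers": 0},
    {"dp": [0.95,-0.9,-0.15],"angular": [0,0,-0.15],"fingers": 0},
  ],
)

```text
time: 2.3
tool_pos: [338.8, -313.0, 260.9]
tcp_rot: [-180.0, 0.0, 50.0]
ft_force: [-0.5, 0.6, -0.6]
finger_gap: 85.4
grip_force: 0.0
```

```bash
python3 - <<'E'
from h import *
R=tool(73,-60); tz=R.apply([0,0,1]); print(tz)
b=np.array([512,-87.5,41]); P=b+24*tz; pre=P-110*tz
print(P,pre)
print(plan(pre+[0,0,90],R))
s=sense();print(s['joint_pos'])
E
```

```text
[-0.25320132 -0.82818421 -0.5       ]
[ 505.92316823 -107.3764211    29.        ] [533.77531383 -16.27615773  84.        ]
(array([ 1.7631, -0.2072,  0.4343]), array([-0.0672, -0.3287, -0.1158]))
[-4.90938895e+01 -1.50762606e+01  1.03755488e+02 -1.59475034e-02
  9.13665290e+01 -9.06517137e+00]
```

Emit:
step_arm(
  targets=[
    {"dp": [0.95,-0.1,0.1],"angular": [-0.0336,-0.1644,-0.0579],"fingers": 0},
    {"dp": [0.95,-0.1,0.1],"angular": [-0.0336,-0.1644,-0.0579],"fingers": 0},
    {"dp": [0.95,-0.1,0.1],"angular": [-0.0336,-0.1644,-0.0579],"fingers": 0},
    {"dp": [0.95,-0.1,0.1],"angular": [-0.0336,-0.1644,-0.0579],"fingers": 0},
    {"dp": [0.95,-0.1,0.1],"angular": [-0.0336,-0.1644,-0.0579],"fingers": 0},
    {"dp": [0.95,-0.1,0.1],"angular": [-0.0336,-0.1644,-0.0579],"fingers": 0},
    {"dp": [0.95,-0.1,0.1],"angular": [-0.0336,-0.1644,-0.0579],"fingers": 0},
    {"dp": [0.95,-0.1,0.1],"angular": [-0.0336,-0.1644,-0.0579],"fingers": 0},
  ],
)

```text
time: 3.3
tool_pos: [445.5, -155.1, 241.9]
tcp_rot: [176.3, 29.9, 59.5]
ft_force: [-1.0, 0.1, -0.5]
finger_gap: 85.7
grip_force: 0.0
```

```bash
python3 - <<'E'
from h import *
R=tool(73,-60); pre=np.array([533.8,-16.3,84])
print(plan(pre+[0,0,80],R))
s=sense();print(np.round(s['joint_pos'],1),s['tool_pos'],s['tcp_rot'])
E
```

```text
(array([ 0.9069,  0.0329, -0.0703]), array([-0.0336, -0.1644, -0.0588]))
[ -4.2  -4.1 101.2 -28.4  93.2  26.2] [ 445.52790435 -155.13678907  241.94106841] [176.32400166  29.91631211  59.52752546]
```

Emit:
step_arm(
  targets=[
    {"dp": [0.907,0.033,-0.07],"angular": [-0.0336,-0.1644,-0.0588],"fingers": 0},
    {"dp": [0.907,0.033,-0.07],"angular": [-0.0336,-0.1644,-0.0588],"fingers": 0},
    {"dp": [0.907,0.033,-0.07],"angular": [-0.0336,-0.1644,-0.0588],"fingers": 0},
    {"dp": [0.907,0.033,-0.07],"angular": [-0.0336,-0.1644,-0.0588],"fingers": 0},
    {"dp": [0.907,0.033,-0.07],"angular": [-0.0336,-0.1644,-0.0588],"fingers": 0},
    {"dp": [0.907,0.033,-0.07],"angular": [-0.0336,-0.1644,-0.0588],"fingers": 0},
    {"dp": [0.907,0.033,-0.07],"angular": [-0.0336,-0.1644,-0.0588],"fingers": 0},
    {"dp": [0.907,0.033,-0.07],"angular": [-0.0336,-0.1644,-0.0588],"fingers": 0},
  ],
)

```text
time: 4.3
tool_pos: [534.1, -14.9, 165.1]
tcp_rot: [179.8, 59.9, 72.9]
ft_force: [-0.2, 0.2, 0.8]
finger_gap: 85.1
grip_force: 0.0
```

```bash
python3 - <<'E'
from h import *
R=tool(73,-60); pre=np.array([533.8,-16.3,84])
print(plan(pre,R))
s=sense();print(np.round(s['joint_pos'],1),s['tool_pos'],s['tcp_rot'])
snapshot('top');snapshot('scene')
for c in ['top','scene']:
  for n,z in [('amber',3),('amber_cap',101)]:
    for r in pinpoint(c,n):
        q=onz(c,r['at'],z)
        if q[1]>-150 and r['conf']>.3: print(c,n,r['conf'],q)
E
```

```text
(array([ 3.470e-01, -1.000e-04,  2.094e-01]), array([ 0.0008, -0.0007, -0.0001]))
[ 20.4  33.5  80.1 -45.8 106.2  40.6] [534.10030608 -14.92586942 165.05247106] [179.80231207  59.87922297  72.9477385 ]
top amber 0.92 [502.60043018 -80.99514016   3.        ]
top amber_cap 0.8 [515.73698829 -87.7705227  101.        ]
top amber_cap 0.44 [493.65506954 -76.19634634 101.        ]
scene amber 0.94 [504.67988408 -95.67433193   3.        ]
scene amber_cap 0.92 [519.08971115 -84.84935619 101.        ]
```

Emit:
step_arm(
  newtons=50,
  targets=[
    {"dp": [0.18,0,0.1],"angular": [0,0,0],"fingers": 0},
    {"dp": [0.347,0,0.209],"angular": [0,0,0],"fingers": 0},
    {"dp": [0.347,0,0.209],"angular": [0,0,0],"fingers": 0},
    {"dp": [0.347,0,0.35],"angular": [0,0,0],"fingers": 0},
    {"dp": [0.347,0,0.5],"angular": [0,0,0],"fingers": 0},
    {"dp": [0.347,0,0.62],"angular": [0,0,0],"fingers": 0},
    {"dp": [0.347,0,0.7],"angular": [0,0,0],"fingers": 0},
    {"dp": [0.347,0,0.755],"angular": [0,0,0],"fingers": 0},
  ],
)

```text
time: 5.6
tool_pos: [505.8, -106.8, 27.8]
tcp_rot: [-179.9, 60.0, 73.3]
ft_force: [-0.4, 0.5, -0.3]
finger_gap: 85.6
grip_force: 0.0
```

```bash
python3 - <<'E'
from h import *
R=tool(73,-60); print(plan([506,-107.4,29],R))
s=sense();print(np.round(s['joint_pos'],1),s['tool_pos'],s['tcp_rot'],s['ft_force'])
a=snapshot('top');b=snapshot('scene')
u=[int(x) for x in proj('top',[512,-87,50])];v=[int(x) for x in proj('scene',[512,-87,50])]
f=lambda i,p:cv2.resize(i[p[1]-50:p[1]+50,p[0]-65:p[0]+65],(390,300),interpolation=2)
cv2.imwrite('pics/g.png',np.hstack([f(a,u),f(b,v)]))
E
```

```text
(array([-0.0065,  0.0016, -0.0007]), array([0.0009, 0.0001, 0.0007]))
[ 13.5  39.2  89.5 -48.4  91.6  47.6] [ 505.84903657 -106.79655465   27.79675759] [-179.9227155    60.02227842   73.26731799] [-0.39877437  0.4904727  -0.2649763 ]
```

View pics/g.png

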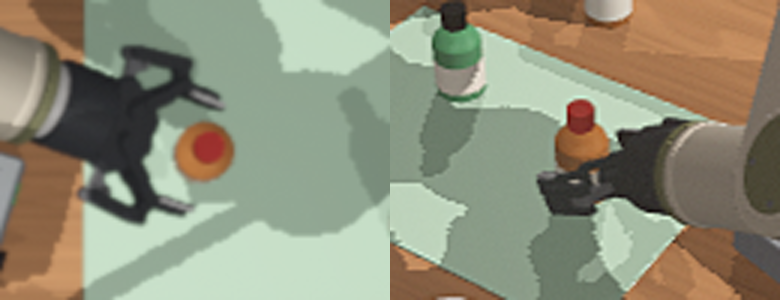

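The top crop shows the fingers straddling the bottle (cap near 207,148), which is still upright. I'll close now.

Emit:
step_arm(
  newtons=50,
  targets=[
    {"dp": [0,0,0],"angular": [0,0,0],"fingers": 0.2},
    {"dp": [0,0,0],"angular": [0,0,0],"fingers": 0.3},
    {"dp": [0,0,0],"angular": [0,0,0],"fingers": 0.4},
    {"dp": [0,0,0],"angular": [0,0,0],"fingers": 0.6},
    {"dp": [0,0,0],"angular": [0,0,0],"fingers": 1},
    {"dp": [0,0,0],"angular": [0,0,0],"fingers": 1},
    {"dp": [0,0,0],"angular": [0,0,0],"fingers": 1},
    {"dp": [0,0,0],"angular": [0,0,0],"fingers": 1},
  ],
)

```text
time: 6.7
tool_pos: [506.4, -106.0, 28.2]
tcp_rot: [-180.0, 60.0, 73.2]
ft_force: [2.3, 3.4, 6.7]
finger_gap: 48.7
grip_force: 51.8
```

```bash
python3 - <<'E'
from h import *
s=sense();print(s['finger_gap'],s['grip_force'],s['ft_force'])
# lift 60 straight; then waypoint
R=tool(73,-60); p=np.array(s['tool_pos'])
print('lift',plan(p+[0,0,120],R))
# place geometry: bottle frame rel to TCP at pick
b=np.array([512.5,-87.2,3.]); 
R0=rot(s); print('base in tool',R0.inv().apply(b-p))
E
```

```text
48.68010888690884 51.76244616508484 [2.34965059 3.3588579  6.67271552]
lift (array([-0.5197, -0.    , -0.2998]), array([0.0012, 0.0001, 0.0007]))
base in tool [31.68858139  0.44761209 -4.54742289]
```

Emit:
step_arm(
  targets=[
    {"dp": [-0.026,0,-0.015],"angular": [0,0,0],"fingers": 1},
    {"dp": [-0.08,0,-0.046],"angular": [0,0,0],"fingers": 1},
    {"dp": [-0.18,0,-0.104],"angular": [0,0,0],"fingers": 1},
    {"dp": [-0.3,0,-0.173],"angular": [0,0,0],"fingers": 1},
    {"dp": [-0.42,0,-0.242],"angular": [0,0,0],"fingers": 1},
    {"dp": [-0.52,0,-0.3],"angular": [0,0,0],"fingers": 1},
    {"dp": [-0.6,0,-0.346],"angular": [0,0,0],"fingers": 1},
    {"dp": [-0.6,0,-0.346],"angular": [0,0,0],"fingers": 1},
  ],
)

```text
time: 7.7
tool_pos: [506.7, -106.1, 167.6]
tcp_rot: [179.8, 60.0, 73.1]
ft_force: [-0.3, 0.8, -3.1]
finger_gap: 48.5
grip_force: 51.7
```

```bash
cat >> h.py <<'E'
C0=np.array([480.8,186.1,0]); YAW=73.0
xr=np.array([np.cos(np.radians(YAW)),np.sin(np.radians(YAW)),0])
BT=np.array([31.7,0,-4.5]) # base in tool
def tcp_for(xb,z,th=30,dy=0): # base at roller x=xb, axis height z
    R=tool(YAW,th); yr=np.array([-xr[1],xr[0],0])
    return C0+xr*xb+yr*dy+[0,0,z]-R.apply(BT),R
E
python3 - <<'E'
from h import *
s=sense();print(s['finger_gap'],s['ft_force'],s['tool_pos'],np.round(s['joint_pos'],1))
P,R=tcp_for(20,170); print(P,plan(P,R))
snapshot('top');snapshot('scene')
for c in ['top','scene']:
  for n in ['amber','amber_cap','amber_mid']:
    for r in pinpoint(c,n)[:5]:
        if onz(c,r['at'],100)[1]>-170: print(c,n,r['conf'],np.round(r['at']),np.round(proj(c,np.array(s['tool_pos'])+rot(s).apply(BT)+[0,0,{'amber':0,'amber_cap':98,'amber_mid':49}[n]])))
E
```

```text
48.46958298749727 [-0.32155172  0.78104703 -3.05343452] [ 506.65238832 -106.13173911  167.55535629] [ 13.5  25.4  90.9 -49.3  99.7  38.4]
[479.27878847 181.12434129 150.25288568] (array([ 0.743 , -0.5459, -1.1131]), array([0.0008, 0.4997, 0.0012]))
top amber 0.79 [325. 218.] [324. 214.]
top amber_cap 0.77 [328. 210.] [328. 210.]
top amber_cap 0.41 [324. 216.] [328. 210.]
top amber_mid 0.84 [328. 212.] [326. 212.]
scene amber 0.8 [263. 161.] [253. 179.]
scene amber 0.7 [253. 177.] [253. 179.]
scene amber_cap 0.26 [164. 261.] [252. 147.]
scene amber_mid 0.35 [165. 261.] [253. 164.]
```

Emit:
step_arm(
  targets=[
    {"dp": [0.1,-0.07,-0.15],"angular": [0,0.06,0],"fingers": 1},
    {"dp": [0.2,-0.14,-0.3],"angular": [0,0.12,0],"fingers": 1},
    {"dp": [0.3,-0.21,-0.45],"angular": [0,0.18,0],"fingers": 1},
    {"dp": [0.37,-0.27,-0.56],"angular": [0,0.25,0],"fingers": 1},
    {"dp": [0.45,-0.33,-0.67],"angular": [0,0.3,0],"fingers": 1},
    {"dp": [0.52,-0.38,-0.78],"angular": [0,0.35,0],"fingers": 1},
    {"dp": [0.6,-0.44,-0.9],"angular": [0,0.4,0],"fingers": 1},
    {"dp": [0.66,-0.49,-1.0],"angular": [0,0.45,0],"fingers": 1},
  ],
)

```text
time: 9.1
tool_pos: [481.0, 151.7, 152.2]
tcp_rot: [-180.0, -21.2, 73.2]
ft_force: [-0.8, -0.7, -2.7]
finger_gap: 48.7
grip_force: 52.1
```

```bash
python3 - <<'E'
from h import *
s=sense()
P,R=tcp_for(20,150); print(P,plan(P,R)); print(np.round(s['joint_pos'],1))
E
```

```text
[479.27878847 181.12434129 130.25288568] (array([ 0.0892, -0.0507,  0.1521]), array([-0.0006,  0.0488,  0.0011]))
[ -3.4 -13.2 116.3  21.6  73.    7.7]
```

Emit:
step_arm(
  targets=[
    {"dp": [0.03,-0.02,0.05],"angular": [0,0.02,0],"fingers": 1},
    {"dp": [0.06,-0.035,0.1],"angular": [0,0.035,0],"fingers": 1},
    {"dp": [0.089,-0.051,0.152],"angular": [0,0.049,0],"fingers": 1},
    {"dp": [0.089,-0.051,0.152],"angular": [0,0.049,0],"fingers": 1},
    {"dp": [0.089,-0.051,0.152],"angular": [0,0.049,0],"fingers": 1},
    {"dp": [0.089,-0.051,0.152],"angular": [0,0.049,0],"fingers": 1},
    {"dp": [0.089,-0.051,0.152],"angular": [0,0.049,0],"fingers": 1},
    {"dp": [0.089,-0.051,0.152],"angular": [0,0.049,0],"fingers": 1},
  ],
)

```text
time: 10.1
tool_pos: [479.4, 180.3, 130.0]
tcp_rot: [-179.9, -29.8, 73.2]
ft_force: [0.6, 0.1, -1.8]
finger_gap: 48.2
grip_force: 52.1
```

```bash
python3 - <<'E'
from h import *
s=sense();print(s['tool_pos'],s['tcp_rot'],s['ft_force'])
a=snapshot('top');b=snapshot('scene')
yr=np.array([-xr[1],xr[0],0])
def line(im,c,pts,col):
    p=[tuple(int(round(v*8*1)) for v in proj(c,q)) for q in pts]
    for i in range(len(p)): cv2.line(im,p[i],p[(i+1)%len(p)],col,1,16,3)
pos=np.array(s['tool_pos']);R=rot(s);base=pos+R.apply(BT);ax=R.apply([-.866,0,-.5]);print('base',base,(base-C0)@xr,(base-C0)@yr,ax)
a2,b2=[cv2.resize(i,None,fx=1,fy=1) for i in (a,b)]
bed=[C0+xr*x+yr*y+[0,0,45] for x,y in [(-115,-60),(115,-60),(115,60),(-115,60)]]
for im,c in((a2,'top'),(b2,'scene')):
    line(im,c,bed,(0,255,0)); line(im,c,[base,base+98*ax],(255,0,255))
for c,o in(('top',a),('scene',b)):
  for n in ['amber','amber_cap','amber_mid']:
    for r in pinpoint(c,n)[:5]:
      if onz(c,r['at'],130)[1]>20: print(c,n,r['conf'],np.round(r['at']),np.round(proj(c,base+{'amber':0,'amber_cap':98,'amber_mid':49}[n]*ax)))
f=lambda i,p:cv2.resize(i[p[1]-60:p[1]+60,p[0]-65:p[0]+65],(390,360),interpolation=2)
cv2.imwrite('pics/p1.png',np.hstack([f(a2,(213,228)),f(b2,(353,235))]))
E
```

```text
[479.43410716 180.3493294  130.0200522 ] [-179.94558918  -29.78360629   73.2020924 ] [ 0.57620036  0.10720994 -1.83441746]
base [486.74328886 204.5469157  149.67183787] 19.378522709939023 -0.2902392150411591 [-0.28853381 -0.95743923  0.0037892 ]
top amber 0.94 [198. 226.] [199. 224.]
top amber_mid 0.77 [219. 232.] [219. 230.]
scene amber 0.59 [358. 215.] [363. 212.]
scene amber_cap 0.89 [333. 196.] [332. 192.]
scene amber_mid 0.68 [347. 205.] [347. 202.]
scene amber_mid 0.32 [354. 229.] [347. 202.]
```

View pics/p1.png

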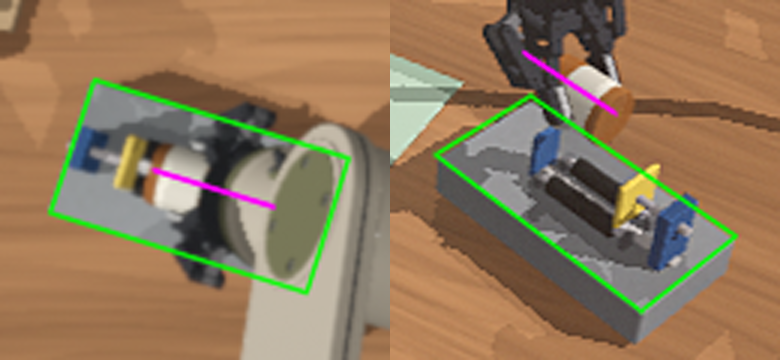

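The crops show the bottle level above the bed, base toward the yellow pad, aligned within about 2 mm. Next I lower to just above stop height and feel for the pad.

```bash
python3 - <<'E'
from h import *
a=tcp_for(32,109); print(plan(*a))
b=tcp_for(44,109); print(plan(*b))
E
```

```text
(array([-0.0453, -0.0008,  0.2076]), array([-0.0009,  0.0012,  0.0008]))
(array([ 0.0067, -0.0006,  0.2374]), array([-0.0009,  0.0012,  0.0008]))
```

Emit:
step_arm(
  targets=[
    {"dp": [0.02,0,0.07],"angular": [0,0.001,0],"fingers": 1},
    {"dp": [-0.01,0,0.14],"angular": [0,0.001,0],"fingers": 1},
    {"dp": [-0.045,0,0.208],"angular": [0,0.001,0],"fingers": 1},
    {"dp": [-0.045,0,0.208],"angular": [0,0.001,0],"fingers": 1},
    {"dp": [-0.03,0,0.216],"angular": [0,0.001,0],"fingers": 1},
    {"dp": [-0.01,0,0.228],"angular": [0,0.001,0],"fingers": 1},
    {"dp": [-0.01,0,0.228],"angular": [0,0.001,0],"fingers": 1},
    {"dp": [-0.01,0,0.228],"angular": [0,0.001,0],"fingers": 1},
  ],
)

```text
time: 11.5
tool_pos: [485.4, 200.5, 89.5]
tcp_rot: [-180.0, -30.0, 73.2]
ft_force: [-0.5, 0.0, -1.9]
finger_gap: 48.4
grip_force: 52.3
```

```bash
cat >> h.py <<'E'
def st():
    s=sense();yr=np.array([-xr[1],xr[0],0]);base=np.array(s['tool_pos'])+rot(s).apply(BT);f=np.array(s['ft_force'])
    print('base xr,yr,z',np.round([(base-C0)@xr,(base-C0)@yr,base[2]],1),'F',np.round([f@xr,f@yr,f[2]],1),'gap',round(s['finger_gap'],1),'t',s['time'],np.round(s['tcp_rot'],1))
E
python3 -c "
from h import *
st()"
```

```text
base xr,yr,z [ 4.030e+01 -1.000e-01  1.092e+02] F [-0.1  0.5 -1.9] gap 48.4 t 11.5 [-180.   -30.    73.2]
```

Emit:
step_arm(
  targets=[
    {"dp": [0.0043,0,0.0025],"angular": [0,0,0],"fingers": 1},
    {"dp": [0.0087,0,0.005],"angular": [0,0,0],"fingers": 1},
    {"dp": [0.013,0,0.0075],"angular": [0,0,0],"fingers": 1},
    {"dp": [0.0173,0,0.01],"angular": [0,0,0],"fingers": 1},
    {"dp": [0.0217,0,0.0125],"angular": [0,0,0],"fingers": 1},
    {"dp": [0.026,0,0.015],"angular": [0,0,0],"fingers": 1},
    {"dp": [0.026,0,0.015],"angular": [0,0,0],"fingers": 1},
    {"dp": [0.026,0,0.015],"angular": [0,0,0],"fingers": 1},
  ],
)

```text
time: 12.5
tool_pos: [487.0, 206.1, 89.2]
tcp_rot: [-179.9, -30.0, 73.2]
ft_force: [0.0, 0.3, -2.1]
finger_gap: 48.5
grip_force: 52.3
```

```bash
python3 -c "
from h import *
st()"
```

```text
base xr,yr,z [ 46.2  -0.  109. ] F [ 0.3  0.1 -2.1] gap 48.5 t 12.5 [-179.9  -30.    73.2]
```

Emit:
step_arm(
  targets=[
    {"dp": [0.0043,0,0.0025],"angular": [0,0,0],"fingers": 1},
    {"dp": [0.0087,0,0.005],"angular": [0,0,0],"fingers": 1},
    {"dp": [0.013,0,0.0075],"angular": [0,0,0],"fingers": 1},
    {"dp": [0.0173,0,0.01],"angular": [0,0,0],"fingers": 1},
    {"dp": [0.0217,0,0.0125],"angular": [0,0,0],"fingers": 1},
    {"dp": [0.026,0,0.015],"angular": [0,0,0],"fingers": 1},
    {"dp": [0.026,0,0.015],"angular": [0,0,0],"fingers": 1},
    {"dp": [0.026,0,0.015],"angular": [0,0,0],"fingers": 1},
  ],
)

```text
time: 13.5
tool_pos: [488.7, 211.5, 89.2]
tcp_rot: [-179.9, -29.9, 73.2]
ft_force: [-2.6, -4.3, -0.1]
finger_gap: 48.7
grip_force: 52.5
```

```bash
python3 -c "
from h import *
st()"
```

```text
base xr,yr,z [ 51.8  -0.  108.9] F [-4.8  1.2 -0.1] gap 48.7 t 13.5 [-179.9  -29.9   73.2]
```

Emit:
step_arm(
  targets=[
    {"dp": [0.0043,0,0.0025],"angular": [0,0,0],"fingers": 1},
    {"dp": [0.0087,0,0.005],"angular": [0,0,0],"fingers": 1},
    {"dp": [0.013,0,0.0075],"angular": [0,0,0],"fingers": 1},
    {"dp": [0.0173,0,0.01],"angular": [0,0,0],"fingers": 1},
    {"dp": [0.0217,0,0.0125],"angular": [0,0,0],"fingers": 1},
    {"dp": [0.026,0,0.015],"angular": [0,0,0],"fingers": 1},
    {"dp": [0.026,0,0.015],"angular": [0,0,0],"fingers": 1},
    {"dp": [0.026,0,0.015],"angular": [0,0,0],"fingers": 1},
  ],
)

```text
time: 14.5
tool_pos: [490.4, 217.1, 89.1]
tcp_rot: [-179.9, -29.9, 73.2]
ft_force: [-4.3, -6.4, 2.1]
finger_gap: 48.7
grip_force: 52.6
```

```bash
python3 -c "
from h import *
st()"
```

```text
base xr,yr,z [ 57.6  -0.  108.8] F [-7.4  2.2  2.1] gap 48.7 t 14.5 [-179.9  -29.9   73.2]
```

Emit:
step_arm(
  newtons=80,
  targets=[
    {"dp": [0.0043,0,0.0025],"angular": [0,0,0],"fingers": 1},
    {"dp": [0.0087,0,0.005],"angular": [0,0,0],"fingers": 1},
    {"dp": [0.013,0,0.0075],"angular": [0,0,0],"fingers": 1},
    {"dp": [0.0173,0,0.01],"angular": [0,0,0],"fingers": 1},
    {"dp": [0.0217,0,0.0125],"angular": [0,0,0],"fingers": 1},
    {"dp": [0.026,0,0.015],"angular": [0,0,0],"fingers": 1},
    {"dp": [0.0303,0,0.0175],"angular": [0,0,0],"fingers": 1},
    {"dp": [0.0303,0,0.0175],"angular": [0,0,0],"fingers": 1},
  ],
)

```text
time: 15.5
tool_pos: [492.4, 223.5, 89.1]
tcp_rot: [-179.9, -29.9, 73.2]
ft_force: [-5.1, -9.8, 2.7]
finger_gap: 47.9
grip_force: 83.4
```

```bash
python3 - <<'E'
from h import *
st()
a=snapshot('top');b=snapshot('scene')
f=lambda i,p:cv2.resize(i[p[1]-45:p[1]+45,p[0]-48:p[0]+48],(390,366),interpolation=2)
cv2.imwrite('pics/p2.png',np.hstack([f(a,(213,228)),f(b,(353,235))]))
E
```

```text
base xr,yr,z [ 6.440e+01 -1.000e-01  1.088e+02] F [-10.8   2.    2.7] gap 47.9 t 15.5 [-179.9  -29.9   73.2]
```

View pics/p2.png

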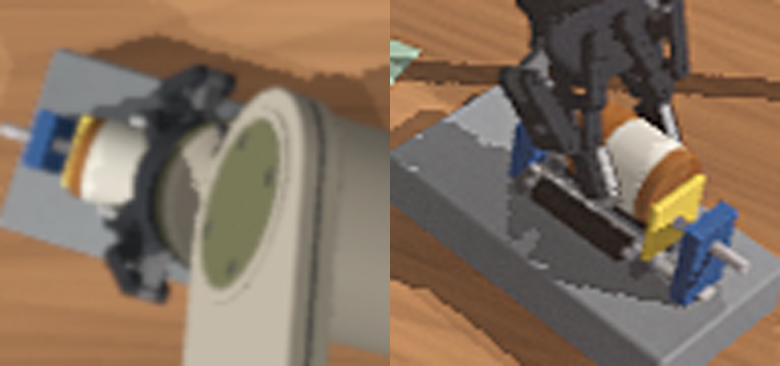

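The pad is pushed back about 14 mm with the bottle level. I'll lower now.

Emit:
step_arm(
  targets=[
    {"dp": [-0.0063,0,0.0108],"angular": [0,0,0],"fingers": 1},
    {"dp": [-0.0125,0,0.0217],"angular": [0,0,0],"fingers": 1},
    {"dp": [-0.0188,0,0.0325],"angular": [0,0,0],"fingers": 1},
    {"dp": [-0.025,0,0.0433],"angular": [0,0,0],"fingers": 1},
    {"dp": [-0.0313,0,0.0541],"angular": [0,0,0],"fingers": 1},
    {"dp": [-0.0375,0,0.065],"angular": [0,0,0],"fingers": 1},
    {"dp": [-0.0438,0,0.0758],"angular": [0,0,0],"fingers": 1},
    {"dp": [-0.0438,0,0.0758],"angular": [0,0,0],"fingers": 1},
  ],
)

```text
time: 16.6
tool_pos: [493.3, 223.3, 72.1]
tcp_rot: [180.0, -29.9, 73.2]
ft_force: [-2.7, -8.3, 3.1]
finger_gap: 48.0
grip_force: 84.4
```

```bash
python3 -c "
from h import *
st()"
```

```text
base xr,yr,z [64.5 -1.  91.8] F [-8.7  0.1  3.1] gap 48.0 t 16.6 [180.  -29.9  73.2]
```

Emit:
step_arm(
  targets=[
    {"dp": [-0.0025,0,0.0043],"angular": [0,0,0],"fingers": 1},
    {"dp": [-0.005,0,0.0087],"angular": [0,0,0],"fingers": 1},
    {"dp": [-0.0075,0,0.013],"angular": [0,0,0],"fingers": 1},
    {"dp": [-0.01,0,0.0173],"angular": [0,0,0],"fingers": 1},
    {"dp": [-0.0113,0,0.0195],"angular": [0,0,0],"fingers": 1},
    {"dp": [-0.0113,0,0.0195],"angular": [0,0,0],"fingers": 1},
    {"dp": [-0.0113,0,0.0195],"angular": [0,0,0],"fingers": 1},
    {"dp": [-0.0113,0,0.0195],"angular": [0,0,0],"fingers": 1},
  ],
)

```text
time: 17.6
tool_pos: [494.2, 223.8, 71.6]
tcp_rot: [179.9, -30.1, 73.4]
ft_force: [-26.4, -24.5, 43.8]
finger_gap: 48.1
grip_force: 89.4
```

```bash
python3 -c "
from h import *
st()"
```

```text
base xr,yr,z [65.1 -1.6 91.3] F [-31.1  18.1  43.8] gap 48.1 t 17.6 [179.9 -30.1  73.4]
```

Emit:
step_arm(
  targets=[
    {"dp": [0.005,0,-0.0087],"angular": [0,0,0],"fingers": 1},
    {"dp": [0.0088,0,-0.0152],"angular": [0,0,0],"fingers": 1},
    {"dp": [0.0088,0,-0.0152],"angular": [0,0,0],"fingers": 1},
    {"dp": [0.0088,0,-0.0152],"angular": [0,0,0],"fingers": 1},
    {"dp": [0.0088,0,-0.0152],"angular": [0,0,0],"fingers": 1},
    {"dp": [0.0088,0,-0.0152],"angular": [0,0,0],"fingers": 1},
    {"dp": [0.0088,0,-0.0152],"angular": [0,0,0],"fingers": 1},
    {"dp": [0.0088,0,-0.0152],"angular": [0,0,0],"fingers": 1},
  ],
)

```text
time: 18.6
tool_pos: [493.9, 223.4, 71.8]
tcp_rot: [179.9, -30.0, 73.2]
ft_force: [-2.0, -10.7, 5.9]
finger_gap: 48.2
grip_force: 83.8
```

```bash
python3 - <<'E'
from h import *
st()
a=snapshot('top');b=snapshot('scene')
for c in ['top','scene']:
  for n in ['amber','amber_cap','amber_mid']:
    for r in pinpoint(c,n)[:5]:
      s=sense();pos=np.array(s['tool_pos']);R=rot(s);base=pos+R.apply(BT);ax=R.apply([-.866,0,-.5])
      if onz(c,r['at'],100)[1]>20: print(c,n,r['conf'],np.round(r['at']),np.round(proj(c,base+{'amber':0,'amber_cap':98,'amber_mid':49}[n]*ax)))
f=lambda i,p:cv2.resize(i[p[1]-35:p[1]+40,p[0]-38:p[0]+42],(400,375),interpolation=2)
cv2.imwrite('pics/p3.png',np.hstack([f(a,(205,225)),f(b,(360,228))]))
E
```

```text
base xr,yr,z [64.7 -1.5 91.5] F [-10.9  -1.2   5.9] gap 48.2 t 18.6 [179.9 -30.   73.2]
top amber 0.81 [186. 225.] [186. 220.]
top amber_mid 0.83 [203. 225.] [205. 226.]
scene amber 0.85 [372. 242.] [374. 240.]
scene amber_cap 0.75 [344. 222.] [343. 219.]
scene amber_mid 0.84 [359. 233.] [358. 230.]
```

View pics/p3.png

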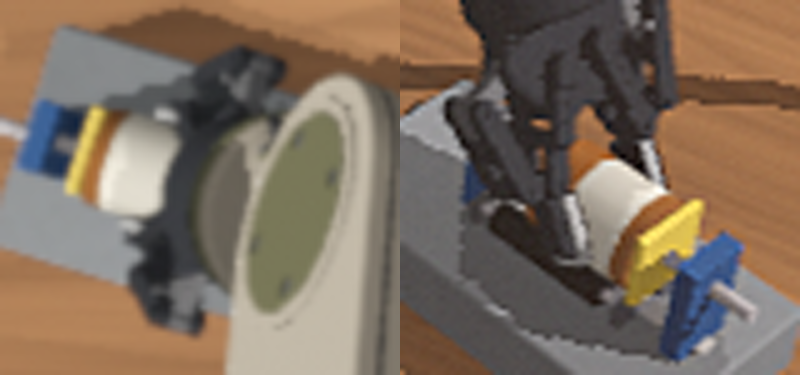

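The bottle sits low between the rollers, its base flat on the pad and its cap inside the stop. Its true height is about 5 mm below my estimate, so the load felt was the rollers. I'll correct sideways a little and settle it.

Emit:
step_arm(
  targets=[
    {"dp": [0,-0.004,0],"angular": [0,0,0],"fingers": 1},
    {"dp": [0,-0.0075,0],"angular": [0,0,0],"fingers": 1},
    {"dp": [-0.001,-0.0075,0.002],"angular": [0,0,0],"fingers": 1},
    {"dp": [-0.0025,-0.0075,0.0043],"angular": [0,0,0],"fingers": 1},
    {"dp": [-0.0025,-0.0075,0.0043],"angular": [0,0,0],"fingers": 1},
    {"dp": [-0.0025,-0.0075,0.0043],"angular": [0,0,0],"fingers": 1},
    {"dp": [-0.0025,-0.0075,0.0043],"angular": [0,0,0],"fingers": 1},
    {"dp": [-0.0025,-0.0075,0.0043],"angular": [0,0,0],"fingers": 1},
  ],
)

```text
time: 20.0
tool_pos: [493.9, 223.4, 71.8]
tcp_rot: [179.7, -30.0, 73.3]
ft_force: [-1.5, -13.5, 9.2]
finger_gap: 47.9
grip_force: 84.9
```

```bash
python3 -c "
from h import *
st()"
```

```text
base xr,yr,z [64.7 -1.5 91.6] F [-13.4  -2.6   9.2] gap 47.9 t 20.0 [179.7 -30.   73.3]
```

Emit:
step_arm(
  targets=[
    {"dp": [-0.003,0,-0.0017],"angular": [0,0,0],"fingers": 1},
    {"dp": [-0.006,0,-0.0035],"angular": [0,0,0],"fingers": 1},
    {"dp": [-0.009,0,-0.0052],"angular": [0,0,0],"fingers": 1},
    {"dp": [-0.012,0,-0.007],"angular": [0,0,0],"fingers": 1},
    {"dp": [-0.015,0,-0.0087],"angular": [0,0,0],"fingers": 1},
    {"dp": [-0.0173,0,-0.01],"angular": [0,0,0],"fingers": 1},
    {"dp": [-0.0173,0,-0.01],"angular": [0,0,0],"fingers": 1},
    {"dp": [-0.0173,0,-0.01],"angular": [0,0,0],"fingers": 1},
  ],
)

```text
time: 21.0
tool_pos: [492.9, 220.2, 71.9]
tcp_rot: [179.7, -30.0, 73.2]
ft_force: [3.9, -5.9, 4.9]
finger_gap: 48.2
grip_force: 84.2
```

```bash
python3 -c "
from h import *
st()"
```

```text
base xr,yr,z [61.4 -1.5 91.6] F [-4.5 -5.5  4.9] gap 48.2 t 21.0 [179.7 -30.   73.2]
```

Emit:
step_arm(
  targets=[
    {"dp": [-0.002,0.004,-0.0012],"angular": [0,0,0],"fingers": 1},
    {"dp": [-0.004,0.005,-0.0023],"angular": [0,0,0],"fingers": 1},
    {"dp": [-0.006,0.005,-0.0035],"angular": [0,0,0],"fingers": 1},
    {"dp": [-0.008,0.005,-0.0046],"angular": [0,0,0],"fingers": 1},
    {"dp": [-0.008,0.005,-0.0046],"angular": [0,0,0],"fingers": 1},
    {"dp": [-0.008,0.005,-0.0046],"angular": [0,0,0],"fingers": 1},
    {"dp": [-0.008,0.005,-0.0046],"angular": [0,0,0],"fingers": 1},
    {"dp": [-0.008,0.005,-0.0046],"angular": [0,0,0],"fingers": 1},
  ],
)

```text
time: 22.0
tool_pos: [492.5, 218.9, 71.8]
tcp_rot: [179.8, -30.1, 73.2]
ft_force: [0.2, -2.9, 7.1]
finger_gap: 47.7
grip_force: 84.0
```

```bash
python3 -c "
from h import *
st()"
```

```text
base xr,yr,z [59.9 -1.5 91.6] F [-2.7 -1.   7.1] gap 47.7 t 22.0 [179.8 -30.1  73.2]
```

Emit:
step_arm(
  newtons=20,
  targets=[
    {"dp": [0,0,0],"angular": [0,0,0],"fingers": 1},
    {"dp": [0,0,0],"angular": [0,0,0],"fingers": 1},
    {"dp": [0,0,0],"angular": [0,0,0],"fingers": 0.4},
    {"dp": [0,0,0],"angular": [0,0,0],"fingers": 0.38},
    {"dp": [0,0,0],"angular": [0,0,0],"fingers": 0.33},
    {"dp": [0,0,0],"angular": [0,0,0],"fingers": 0.28},
    {"dp": [0,0,0],"angular": [0,0,0],"fingers": 0.2},
    {"dp": [0,0,0],"angular": [0,0,0],"fingers": 0.2},
  ],
)

```text
time: 23.0
tool_pos: [490.2, 218.9, 69.6]
tcp_rot: [-179.9, -30.0, 73.2]
ft_force: [0.7, 0.6, 0.1]
finger_gap: 68.1
grip_force: 0.0
```

```bash
python3 - <<'E'
from h import *
st()
a=snapshot('top');b=snapshot('scene')
f=lambda i,p:cv2.resize(i[p[1]-35:p[1]+40,p[0]-38:p[0]+42],(400,375),interpolation=2)
cv2.imwrite('pics/p4.png',np.hstack([f(a,(205,225)),f(b,(360,228))]))
E
```

```text
base xr,yr,z [59.3  0.7 89.3] F [ 0.8 -0.5  0.1] gap 68.1 t 23.0 [-179.9  -30.    73.2]
```

View pics/p4.png

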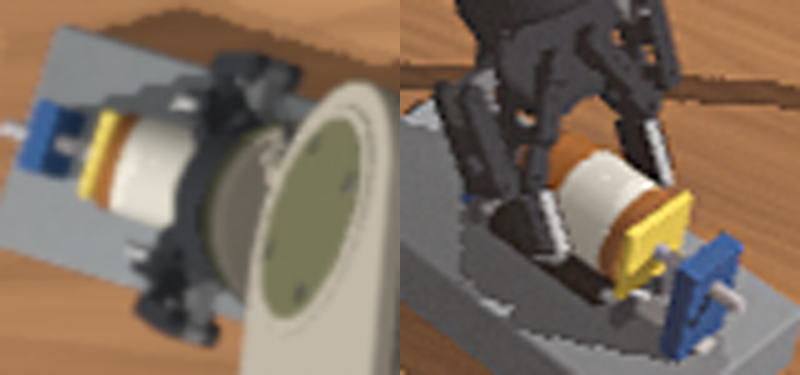

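The bottle lies released on the rollers, still against the partly compressed pad. I'll open fully and retract along the tool axis.

Emit:
step_arm(
  targets=[
    {"dp": [0,0,0],"angular": [0,0,0],"fingers": 0},
    {"dp": [0,0,0],"angular": [0,0,0],"fingers": 0},
    {"dp": [0,0,-0.05],"angular": [0,0,0],"fingers": 0},
    {"dp": [0,0,-0.15],"angular": [0,0,0],"fingers": 0},
    {"dp": [0,0,-0.3],"angular": [0,0,0],"fingers": 0},
    {"dp": [0,0,-0.5],"angular": [0,0,0],"fingers": 0},
    {"dp": [0,0,-0.7],"angular": [0,0,0],"fingers": 0},
    {"dp": [0,0,-0.9],"angular": [0,0,0],"fingers": 0},
  ],
)

```text
time: 24.1
tool_pos: [464.1, 131.8, 227.5]
tcp_rot: [-180.0, -30.0, 73.2]
ft_force: [-0.2, -0.3, 0.0]
finger_gap: 85.4
grip_force: 0.0
```

Emit:
step_arm(
  targets=[
    {"dp": [-0.3,0,-0.2],"angular": [0,0,0],"fingers": 0},
    {"dp": [-0.6,0,-0.2],"angular": [0,0,0],"fingers": 0},
    {"dp": [-0.8,0,-0.2],"angular": [0,0,0],"fingers": 0},
    {"dp": [-0.8,0,-0.2],"angular": [0,0,0],"fingers": 0},
    {"dp": [-0.8,0,-0.2],"angular": [0,0,0],"fingers": 0},
    {"dp": [-0.8,0,-0.2],"angular": [0,0,0],"fingers": 0},
    {"dp": [-0.8,0,-0.2],"angular": [0,0,0],"fingers": 0},
    {"dp": [-0.8,0,-0.2],"angular": [0,0,0],"fingers": 0},
  ],
)

```text
time: 25.1
tool_pos: [418.9, -18.6, 180.7]
tcp_rot: [-180.0, -30.0, 73.3]
ft_force: [-0.4, 0.4, -0.6]
finger_gap: 85.5
grip_force: 0.0
```

```bash
python3 - <<'E'
from h import *
st()
a=snapshot('top');b=snapshot('scene')
f=lambda i,p:cv2.resize(i[p[1]-35:p[1]+40,p[0]-38:p[0]+42],(400,375),interpolation=2)
cv2.imwrite('pics/p5.png',np.hstack([f(a,(210,225)),f(b,(355,228))]))
E
```

```text
base xr,yr,z [-188.6   -0.5  200.4] F [ 0.3  0.5 -0.6] gap 85.5 t 25.1 [-180.   -30.    73.3]
```

View pics/p5.png

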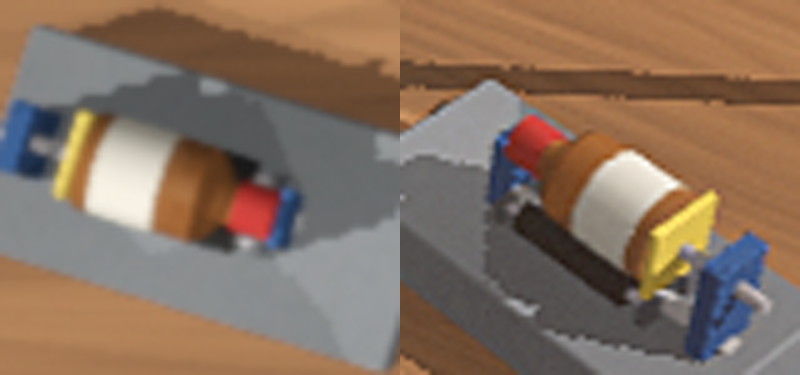

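The top crop shows the blue stop fully visible beyond the red cap end (~(288,218)). The base is flat on the pushed-back pad (~(75,155)), so the bottle is held end to end and the arm is clear.

```bash
python3 -c "
from bench import *
print(hand_in())"
```

```text
the job is handed in; nothing more can be done
None
```

The amber bottle is on the bottle roller and the job is handed in. It rests on the two rollers, with its base pushing the sprung pad back and its cap down behind the blue stop. The arm was clear of everything by about 25 s; while I was seating the bottle, the wrist force briefly rose to about 57 N when I pressed it onto the rollers.

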